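Reset the spin coater's interlock

ROBOT

A 6-joint arm with a two-finger parallel gripper is mounted at the origin on a cart in front of the work surface, level with it; the furniture and walls round the work are solid. World frame = base frame: x ahead of the robot, y to its left, z up, the work surface at z = 0. Lengths are in m, angles in rad, forces in N, time in s.
With the tool pointing down it reaches from about 0.325 to 0.875 m from the base axis. Payload 4.4 kg.
Tool frame: the origin (TCP) lies between the finger pads; the fingertips stand 14 mm ahead of it and the grasp point (between the pads) lies 5 mm behind it; z points along the fingers, y is the line along which they close (so a half turn about z gives the same grasp; the last joint's range is limited). The gripper opens to 85 mm and grips with 20 to 120 N. Pads are 22 mm wide; open, the fingers measure 114 mm over their backs; the gripper's body (76 mm by 85 mm) begins 54 mm behind the grasp point. The pads swing forward as they close: fully open they stand 13 mm farther back than shut.
Start: joints at [1.147, 0.207, 1.542, -0, 1.393, -0.15], TCP at [0.155, 0.554, 0.245] pointing down, gripper open.
Joint ranges: [-2.73, 2.73], [-0.86, 2.22], [0.23, 2.46], [-1.11, 4.25], [0.08, 2.63], [-2.82, 2.82]. Speed limits (rad/s): [2.79, 2.79, 3.14, 3.14, 3.14, 3.14].

INTERFACE

Orientations are given as a unit quaternion [w, x, y, z].
In Python, from bench import env, vision gives the robot as it stands. The module is installed in compiled form; this text tells all that it offers.
- The arm moves only by the tool play_rows, never from a script. Its arguments are lists of equal length, an entry for each row: "slide": the shift along the tool's x, y, z in m, a list of three; "rotation": the turn, a rotation vector about the tool's x, y, z in rad, a list of three. A call has exactly 10 rows; each row shifts and turns the commanded pose from where the row before left it, along the tool's axes as they then stand; what a row does not reach is not made up. A row lasts 1/10 s, in which the tool goes at most 50 mm and 8.59 degrees, less where a joint would pass 70% of its speed; a pose out of reach is approached as far as the arm can. A call with a gripper value outside its range is refused whole. "hand" is the opening, from 0 (shut) to 1 (fully open), set as the call begins (left out, the last holds). The fingers move at their own pace and stop on an object; "force" is the grip in N (left out, the last holds). Time passes only in rows, so rows that do not move let the fingers close, or fill a call up. It gives the time, the measured TCP pose, the force, the opening and the grip force at its end, in the units of the state.
- env.state(): the state, without advancing time (a new reading comes with each control period).
- vision.get_image(name): name is "side" or "top"; returns (picture, depth): 400x640x3 uint8, blue, green, red; 400x640 float32, m along the optical axis (not along the pixel's ray), 0 where there is no reading.
- vision.calibration(name): a dict with "mtx" (3x3 intrinsics, pixels), "R" (3x3) and "t" (3): a world point X has camera coordinates R X + t. Camera axes: x right, y down, z forward; pixel columns grow to the right and rows downward; lengths in m; the calibration is good to about 2 mm. A picture is of the moment at which its call begins. calibration takes no time and is no camera call.
- env.hand_in(): hands the job in; it is judged then, once.
The state is a dict: "clock": time; "qpos": joint angles; "dq": joint speeds; "joint_efforts": joint torques, N m; "tcp_pos": TCP position; "tcp_rot": TCP orientation; "contact_force": force on the tool from outside, world axes, zero at the start; "torque": the same for the moment, N m; "grip_width": opening from 0.0 (shut) to 1.0 (fully open); "grip_force": force on a finger pad.
Only numpy, scipy, OpenCV 4.12 (cv2) and the standard library are available. Lean on these libraries where they do the work, as an engineer would, in place of code of your own. Each camera call takes 0.05 s, during which the arm holds its last target. There are 200 camera calls.

TASK

Reset the spin coater's interlock: on the small control box with the red knob, turn the knob clockwise as far as it goes, hold it at its stop for a moment, then let go so that it springs back to its home position. Leave the box with the blue knob alone; it belongs to the hot plate.

Things in the scene. Friction and masses are not known exactly. Their poses are not given: they have to be found in the camera images.
- coater_knob (a joint): angle of the red knob (rad): 0 at home, grows as it is turned clockwise seen from above, hard stop at 1.05 (60 degrees). A spring pulls it home at all times; the torque to turn it rises from 0.04 N m at home to 0.12 N m at the stop.
- coater_knob_grip (a point): grip point of the red knob, on its vertical axis, 76 mm above the table: an upright flat-sided red bar, 38 mm long, 13 mm thick, top 13 mm above this point. x runs along the bar to its end with the white line, y across it, z up; it turns with the knob. Below it: black disc (radius 20 mm) 21 mm down, then the fixed box with white cover (86 x 86 x 50 mm) 26 mm down, at varying yaw.
- hotplate_knob (a joint): angle of the blue knob (rad), the same kind of spring-return knob: 0 at home. Not to be turned.
- hotplate_knob_grip (a point): grip point of the blue knob, on its vertical turning axis, 76 mm above the table, on a second box of the same shape and size at least 0.2 m from the first (centre to centre); which of the two boxes stands on the left varies.
Not all that is in view belongs to the job. Leave any orange or turquoise look-alike of the part that bears hotplate_knob alone. What is shaped like the part that bears coater_knob but pink is not meant.

How it is judged:
On the way:
1. the red knob is turned clockwise to its stop (within 10 degrees) and held there (value of joint coater_knob above 0.875 rad), for 0.3 s.
At the end, for the whole second after the job is handed in: The red knob has been at its stop (within 10 degrees, for 0.3 s), has been let go and is back home, within 0.15 rad; the blue knob is at home, within 0.15 rad (value of joint each of coater_knob, hotplate_knob below 0.15 rad); the robot touches nothing.
It fails at once if the blue knob is turned by more than 0.25 rad (value of joint hotplate_knob above 0.25 rad).
It also fails if it takes over 32 s, if anything falls off the work surface, if the arm or the gripper's body presses on something with over 40 N, if the wrist force passes 120 N, or if a joint passes its speed limit or range.

## Working session

There is one attempt and no reset: what is moved stays moved. The work goes in short steps, Python scripts to look and compute and a tool call to move; the robot and the scene stay as the last step left them, time stands still between calls to the robot, and variables do not carry over. Pictures are saved under pics/ and viewed, at most 10 in all, crops included, and the job is handed in when it is done.

Besides the shell and the picture viewer there is one more tool, called after "Call:" in YAML: its name, and indented under it one key for each argument. play_rows: Moves the arm, as the interface text tells. Its arguments: {"type":"object","properties":{"slide":{"type":"array"},"rotation":{"type":"array"},"hand":{"type":"number"},"force":{"type":"number"}},"required":["slide","rotation"]}

```bash
mkdir -p pics
python3 - <<'E'
from bench import env, vision
import cv2, numpy as np
for n in ("top","side"):
    p,d=vision.get_image(n); cv2.imwrite(f"pics/{n}0.png",p); np.save(f"{n}0.npy",d)
    c=vision.calibration(n); print(n,c["mtx"].round(1).tolist(),(-c["R"].T@c["t"]).round(3),c["R"].round(2).tolist())
s=env.state(); print(s["clock"],s["tcp_pos"],s["tcp_rot"])
E
```

```text
top [[452.2, 0.0, 318.7], [0.0, 452.2, 197.7], [0.0, 0.0, 1.0]] [ 0.419 -0.057  1.288] [[0.03, -1.0, 0.01], [-1.0, -0.03, -0.07], [0.07, -0.01, -1.0]]
side [[373.1, 0.0, 315.8], [0.0, 373.1, 202.7], [0.0, 0.0, 1.0]] [0.259 0.587 0.571] [[-0.94, -0.33, -0.01], [-0.19, 0.56, -0.8], [0.27, -0.76, -0.6]]
0.1 [0.1546217  0.55312615 0.2442283 ] [-3.01324282e-04  1.35945326e-01  9.90715782e-01 -1.00837900e-03]
```

View pics/top0.png

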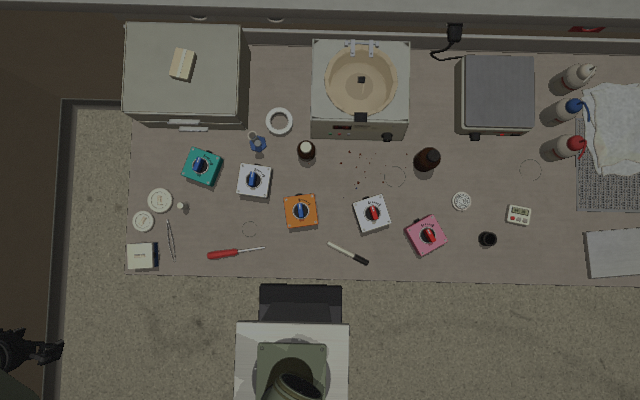

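View pics/side0.png

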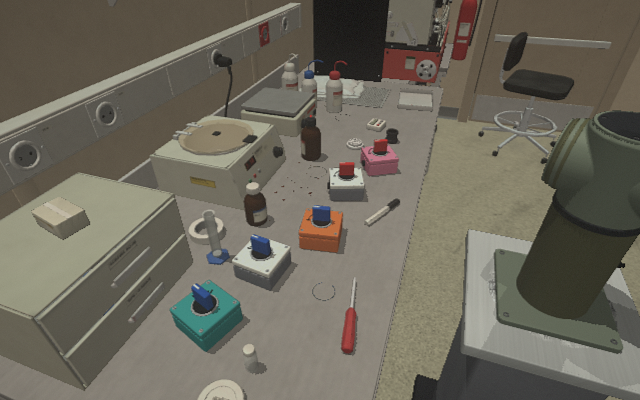

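Candidates in the top view: red knob on white box (373,214), red knob on pink box (428,235, not meant), and blue knobs at (201,166) turquoise, (254,180) white and (301,211) orange. In the side view the white/red one is at (346,170). I choose the white box with the red knob at (373,214). Next come the measurement and a close crop.

```bash
cat > h.py <<'E'
import cv2, numpy as np
from bench import env, vision
def cast(n,px,z):
    c=vision.calibration(n); px=np.atleast_2d(px).astype(float)
    r=np.c_[px,np.ones(len(px))]@np.linalg.inv(c["mtx"]).T@c["R"]
    o=-c["R"].T@c["t"]; return o+r*((z-o[2])/r[:,2])[:,None]
def red(p,box):
    u0,v0,u1,v1=box; h=cv2.cvtColor(p,cv2.COLOR_BGR2HSV); m=np.zeros(p.shape[:2],np.uint8)
    s=((h[...,0]<8)|(h[...,0]>172))&(h[...,1]>140)&(h[...,2]>60)
    m[v0:v1,u0:u1]=s[v0:v1,u0:u1]*255; return m
E
python3 - <<'E'
from h import *
p=cv2.imread("pics/top0.png"); d=np.load("top0.npy")
m=red(p,(350,192,396,238)); v,u=np.nonzero(m)
print("n",len(u),u.mean(),v.mean(), "depth z", )
q=np.c_[u,v]
c=vision.calibration("top"); D=d[v,u]
X=(np.c_[(q-[c["mtx"][0,2],c["mtx"][1,2]])/c["mtx"][0,0],np.ones(len(q))]*D[:,None]-c["t"])@c["R"]
print("z percentiles",np.percentile(X[:,2],[5,50,95]))
t=X[:,2]>.08; W=cast("top",q[t],.089)
rc=cv2.minAreaRect((W[:,:2]*1000).astype(np.float32)); print(len(W),W.mean(0),rc)
# box: white cover edges
hsv=cv2.cvtColor(p,cv2.COLOR_BGR2HSV)
w=((hsv[...,1]<40)&(hsv[...,2]>150)).astype(np.uint8)*255; k=np.zeros_like(w);k[185:245,345:400]=w[185:245,345:400]
cs=max(cv2.findContours(k,cv2.RETR_EXTERNAL,cv2.CHAIN_APPROX_NONE)[0],key=cv2.contourArea)[:,0]
print("box",cv2.minAreaRect((cast("top",cs,.05)[:,:2]*1000).astype(np.float32)))
ps=cv2.imread("pics/side0.png"); ms=red(ps,(325,150,368,200)); vs,us=np.nonzero(ms)
print("side",len(us),cast("side",[[us.mean(),vs.mean()]],.076))
a=cv2.resize(p[185:245,340:405],None,fx=6,fy=6,interpolation=cv2.INTER_CUBIC)
b=cv2.resize(ps[145:205,315:380],None,fx=6,fy=6,interpolation=cv2.INTER_CUBIC)
cv2.imwrite("pics/crop.png",np.hstack([a,b]))
E
```

```text
n 56 373.875 213.25 depth z
z percentiles [0.05595205 0.08822931 0.09158005]
52 [ 0.45983901 -0.21120582  0.089     ] ((461.89630126953125, -210.68521118164062), (34.36674499511719, 11.797889709472656), 19.595739364624023)
box ((462.4236755371094, -211.36627197265625), (81.36288452148438, 81.81782531738281), 19.478391647338867)
side 167 [[ 0.4588639  -0.20553305  0.076     ]]
```

View pics/crop.png

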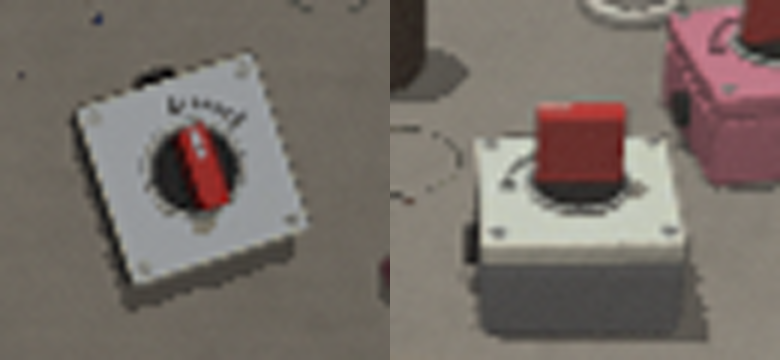

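The crop shows the red bar on the white box, with its white line toward the top of the picture (+x, leaning to +y). Bar yaw is 19.5° and box yaw 19.5°, and the bar and box centres agree at about (0.462, -0.211). The size is about 34×12 mm and the height 0.088, as described. Moving now.

Call:
play_rows:
  slide:
    - [-0.035, -0.027, 0]
    - [-0.035, -0.027, 0]
    - [-0.035, -0.027, 0]
    - [-0.035, -0.027, 0]
    - [-0.035, -0.027, 0]
    - [-0.035, -0.027, 0]
    - [-0.035, -0.027, 0]
    - [-0.035, -0.027, 0]
    - [-0.035, -0.027, 0]
    - [-0.035, -0.027, 0]
  rotation:
    - [0, 0, 0]
    - [0, 0, 0]
    - [0, 0, 0]
    - [0, 0, 0]
    - [0, 0, 0]
    - [0, 0, 0]
    - [0, 0, 0]
    - [0, 0, 0]
    - [0, 0, 0]
    - [0, 0, 0]
  hand: 1

```text
clock: 1.1
tcp_pos: [0.4197, 0.1977, 0.245]
tcp_rot: [-0.0, 0.136, 0.991, -0.0]
contact_force: [1.0, 0.7, 0.6]
grip_width: 1.0
grip_force: 0.0
```

Call:
play_rows:
  slide:
    - [-0.015, -0.0385, 0]
    - [-0.015, -0.0385, 0]
    - [-0.015, -0.0385, 0]
    - [-0.015, -0.0385, 0]
    - [-0.015, -0.0385, 0]
    - [-0.015, -0.0385, 0]
    - [-0.015, -0.0385, 0]
    - [-0.015, -0.0385, 0]
    - [-0.015, -0.0385, 0]
    - [-0.015, -0.0385, 0]
  rotation:
    - [0, 0, 0]
    - [0, 0, 0]
    - [0, 0, 0]
    - [0, 0, 0]
    - [0, 0, 0]
    - [0, 0, 0]
    - [0, 0, 0]
    - [0, 0, 0]
    - [0, 0, 0]
    - [0, 0, 0]

```text
clock: 2.1
tcp_pos: [0.4595, -0.2133, 0.2448]
tcp_rot: [-0.0, 0.136, 0.991, 0.0]
contact_force: [0.4, -0.7, 0.4]
grip_width: 1.0
grip_force: 0.0
```

Call:
play_rows:
  slide:
    - [0, 0, 0]
    - [0, 0, 0.015]
    - [0, 0, 0.015]
    - [0, 0, 0.015]
    - [0, 0, 0.015]
    - [0, 0, 0.015]
    - [0, 0, 0.015]
    - [0, 0, 0]
    - [0, 0, 0]
    - [0, 0, 0]
  rotation:
    - [0, 0, -0.1]
    - [0, 0, -0.1]
    - [0, 0, -0.1]
    - [0, 0, -0.1]
    - [0, 0, -0.1]
    - [0, 0, -0.113]
    - [0, 0, 0]
    - [0, 0, 0]
    - [0, 0, 0]
    - [0, 0, 0]

```text
clock: 3.1
tcp_pos: [0.4605, -0.2121, 0.1561]
tcp_rot: [0.001, -0.169, 0.986, -0.001]
contact_force: [0.4, -0.4, 0.4]
grip_width: 1.0
grip_force: 0.0
```

Run:
```python
from h import *
p,d=vision.get_image("side"); t,_=vision.get_image("top")
s=env.state(); X=np.array(s["tcp_pos"]); c=vision.calibration("side")
q=c["mtx"]@(c["R"]@X+c["t"]); print(X, q[:2]/q[2])
a=cv2.resize(p[80:220,260:420],None,fx=3,fy=3,interpolation=cv2.INTER_CUBIC);cv2.imwrite("pics/near.png",a)
m=red(p,(325,150,368,200)); v,u=np.nonzero(m); print(len(u),u.min(),u.max(),cast("side",[[u.mean(),v.mean()]],.076))
```

```text
[ 0.46058807 -0.21217167  0.15632382] [348.06496655 138.47791443]
166 340 353 [[ 0.45876929 -0.20505877  0.076     ]]
```

View pics/near.png

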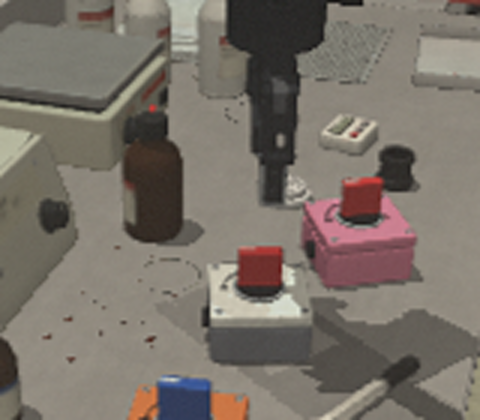

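The view shows the gripper (tips near crop 275,195) above the red knob at (260,268), with the fingers straddling the bar along the line of sight. This matches the estimate, so I go down and grip.

Call:
play_rows:
  slide:
    - [0, 0, 0.02]
    - [0, 0, 0.02]
    - [0, 0, 0.015]
    - [0, 0, 0.01]
    - [0, 0, 0.01]
    - [0, 0, 0.005]
    - [0, 0, 0]
    - [0, 0, 0]
    - [0, 0, 0]
    - [0, 0, 0]
  rotation:
    - [0, 0, 0]
    - [0, 0, 0]
    - [0, 0, 0]
    - [0, 0, 0]
    - [0, 0, 0]
    - [0, 0, 0]
    - [0, 0, 0]
    - [0, 0, 0]
    - [0, 0, 0]
    - [0, 0, 0]

```text
clock: 4.2
tcp_pos: [0.4604, -0.2121, 0.0759]
tcp_rot: [0.0, -0.169, 0.986, -0.0]
contact_force: [-0.9, 0.2, 0.3]
grip_width: 1.001
grip_force: 0.0
```

Call:
play_rows:
  slide:
    - [0, 0, 0]
    - [0, 0, 0]
    - [0, 0, 0]
    - [0, 0, 0]
    - [0, 0, 0]
    - [0, 0, 0]
    - [0, 0, 0]
    - [0, 0, 0]
    - [0, 0, 0]
    - [0, 0, 0]
  rotation:
    - [0, 0, 0]
    - [0, 0, 0]
    - [0, 0, 0]
    - [0, 0, 0]
    - [0, 0, 0]
    - [0, 0, 0]
    - [0, 0, 0]
    - [0, 0, 0]
    - [0, 0, 0]
    - [0, 0, 0]
  hand: 0
  force: 40

```text
clock: 5.2
tcp_pos: [0.46, -0.2119, 0.0754]
tcp_rot: [0.0, -0.169, 0.986, -0.0]
contact_force: [-0.2, -1.3, 1.7]
grip_width: 0.142
grip_force: 40.5
```

Gripped at about 12–13 mm with low side force. Turning clockwise (+z of the tool) by 59°.

Call:
play_rows:
  slide:
    - [0, 0, 0]
    - [0, 0, 0]
    - [0, 0, 0]
    - [0, 0, 0]
    - [0, 0, 0]
    - [0, 0, 0]
    - [0, 0, 0]
    - [0, 0, 0]
    - [0, 0, 0]
    - [0, 0, 0]
  rotation:
    - [0, 0, 0.1]
    - [0, 0, 0.1]
    - [0, 0, 0.1]
    - [0, 0, 0.1]
    - [0, 0, 0.1]
    - [0, 0, 0.1]
    - [0, 0, 0.1]
    - [0, 0, 0.1]
    - [0, 0, 0.1]
    - [0, 0, 0.1]

```text
clock: 6.2
tcp_pos: [0.4604, -0.2092, 0.0754]
tcp_rot: [-0.0, 0.326, 0.945, 0.002]
contact_force: [2.3, 7.6, 4.7]
grip_width: 0.149
grip_force: 41.0
```

Call:
play_rows:
  slide:
    - [0, 0, 0]
    - [0, 0, 0]
    - [0, 0, 0]
    - [0, 0, 0]
    - [0, 0, 0]
    - [0, 0, 0]
    - [0, 0, 0]
    - [0, 0, 0]
    - [0, 0, 0]
    - [0, 0, 0]
  rotation:
    - [0, 0, 0.03]
    - [0, 0, 0.01]
    - [0, 0, 0]
    - [0, 0, 0]
    - [0, 0, 0]
    - [0, 0, 0]
    - [0, 0, 0]
    - [0, 0, 0]
    - [0, 0, 0]
    - [0, 0, 0]

```text
clock: 7.2
tcp_pos: [0.4605, -0.2092, 0.0754]
tcp_rot: [-0.0, 0.343, 0.939, 0.002]
contact_force: [0.9, 6.7, 5.3]
grip_width: 0.144
grip_force: 40.9
```

Run:
```python
from h import *
p,d=vision.get_image("side"); t,_=vision.get_image("top")
s=env.state(); print(s["clock"],s["tcp_pos"],s["tcp_rot"],s["torque"],s["contact_force"])
a=cv2.resize(p[120:210,290:400],None,fx=4,fy=4,interpolation=cv2.INTER_CUBIC)
b=cv2.resize(t[170:260,320:410],None,fx=4,fy=4,interpolation=cv2.INTER_CUBIC)
cv2.imwrite("pics/turned.png",np.hstack([a,b]))
```

```text
7.3 [ 0.46048261 -0.20915143  0.07538394] [-4.35451350e-04  3.42906553e-01  9.39366381e-01  2.38901797e-03] [ 1.17765959 -0.32789555  0.13476555] [2.1122336  7.59323804 4.68406215]
```

View pics/turned.png

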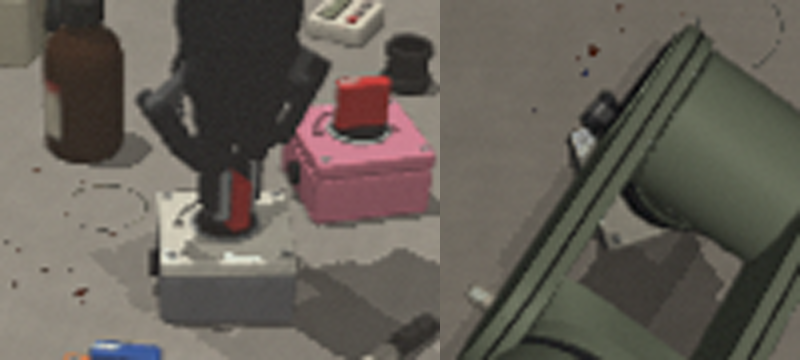

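The view shows the bar flat between the pads at crop (235,200), turned with the tool by 59.6°. The torque is 0.13 N m, so it is at the stop, and it has held there for about 1 s. I turn back most of the way and release.

Call:
play_rows:
  slide:
    - [0, 0, 0]
    - [0, 0, 0]
    - [0, 0, 0]
    - [0, 0, 0]
    - [0, 0, 0]
    - [0, 0, 0]
    - [0, 0, 0]
    - [0, 0, 0]
    - [0, 0, 0]
    - [0, 0, 0]
  rotation:
    - [0, 0, -0.1]
    - [0, 0, -0.1]
    - [0, 0, -0.1]
    - [0, 0, -0.1]
    - [0, 0, -0.1]
    - [0, 0, -0.1]
    - [0, 0, -0.1]
    - [0, 0, -0.1]
    - [0, 0, -0.1]
    - [0, 0, -0.1]

```text
clock: 8.3
tcp_pos: [0.46, -0.2118, 0.0754]
tcp_rot: [-0.0, -0.152, 0.988, -0.0]
contact_force: [-2.3, -1.7, -0.0]
grip_width: 0.142
grip_force: 40.5
```

Call:
play_rows:
  slide:
    - [0, 0, 0]
    - [0, 0, 0]
    - [0, 0, 0]
    - [0, 0, 0]
    - [0, 0, 0]
    - [0, 0, 0]
    - [0, 0, 0]
    - [0, 0, 0]
    - [0, 0, 0]
    - [0, 0, 0]
  rotation:
    - [0, 0, 0]
    - [0, 0, 0]
    - [0, 0, 0]
    - [0, 0, 0]
    - [0, 0, 0]
    - [0, 0, 0]
    - [0, 0, 0]
    - [0, 0, 0]
    - [0, 0, 0]
    - [0, 0, 0]
  hand: 1

```text
clock: 9.3
tcp_pos: [0.4599, -0.2118, 0.0753]
tcp_rot: [-0.0, -0.15, 0.989, 0.0]
contact_force: [-0.3, 0.1, -0.4]
grip_width: 0.999
grip_force: 0.0
```

Call:
play_rows:
  slide:
    - [0, 0, 0]
    - [0, 0, -0.015]
    - [0, 0, -0.025]
    - [0, 0, -0.03]
    - [0, 0, -0.03]
    - [0, 0, -0.03]
    - [0, 0, -0.02]
    - [0, 0, 0]
    - [0, 0, 0]
    - [0, 0, 0]
  rotation:
    - [0, 0, 0]
    - [0, 0, 0]
    - [0, 0, 0]
    - [0, 0, 0]
    - [0, 0, 0]
    - [0, 0, 0]
    - [0, 0, 0]
    - [0, 0, 0]
    - [0, 0, 0]
    - [0, 0, 0]

```text
clock: 10.3
tcp_pos: [0.459, -0.2111, 0.2235]
tcp_rot: [-0.001, -0.15, 0.989, 0.001]
contact_force: [0.7, 1.2, -0.2]
grip_width: 1.0
grip_force: 0.0
```

Run:
```python
from h import *
p,d=vision.get_image("side"); s=env.state(); print(s["clock"],s["tcp_pos"],s["grip_width"],s["contact_force"])
m=red(p,(325,150,368,200)); v,u=np.nonzero(m); print(len(u),u.min(),u.max(),cast("side",[[u.mean(),v.mean()]],.076))
cv2.imwrite("pics/end.png",cv2.resize(p[100:290,220:420],None,fx=3,fy=3,interpolation=cv2.INTER_CUBIC))
```

```text
10.35 [ 0.45894021 -0.21105695  0.22332897] 0.9928909379687556 [-0.34864167  0.41980107 -0.3417803 ]
161 340 353 [[ 0.45895487 -0.204672    0.076     ]]
```

View pics/end.png

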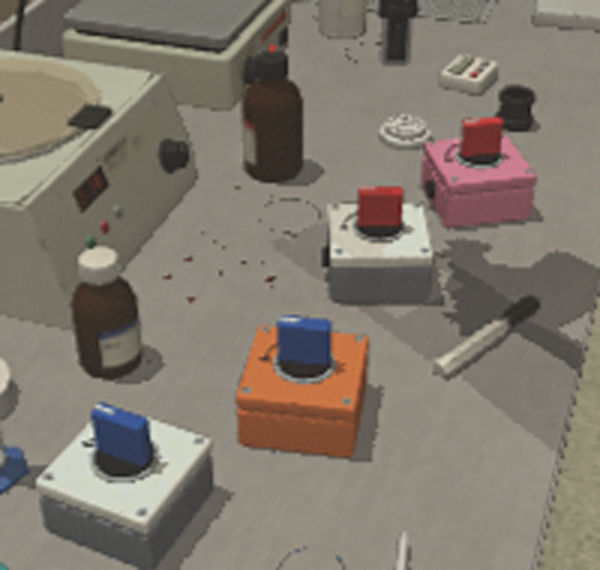

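The red knob at (380,207) in the crop looks as it did at the start, with the same pixel extent (340–353), and the blue knob at (122,435) has not moved. The gripper is clear of everything, so I hand in.

```bash
python3 -c "
from bench import env; print(env.hand_in())"
```

```text
the job is handed in; nothing more can be done
None
```

The job is handed in: I turned the red knob 59.6° clockwise to its stop, held it about 1 s and turned it back nearly home before letting go; in the last picture it is home, the blue knob is unmoved and the gripper is clear. `hand_in` returned no verdict.

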